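# Load the socket rack past the drop gate

### The job

Load the socket rack into its bay on the torque bench: with one fingertip hold the sprung drop gate down by its long press bar, and while it is down push the rack along the chute with the other fingertip, over the lowered gate and fully home against the end stop; the fingertip on the bar slides along it as you go. Keep the gate held down, clear of the rack, until the rack is home, then let go so that the gate springs up behind it. Do not grip or lift anything: the three sockets stay standing on the rack, and the bolt, the loose deep socket and the wrench nearby stay where they are.

Things in the scene. Friction and masses are not known exactly. Their poses are not given: they have to be found in the camera images.
- chute: Cream steel chute bolted to the bench: a raised black deck between two low lips. Origin on the bench top below the gate; x along the chute in the loading direction, y towards the press bar (left when looking along x), z up. Deck top z = 54 mm, x = -235 to 126 mm; lane y = -35 to 35 mm; lips 4 mm thick, tops at z = 66 mm. Black torque transducer at x = 60, y = -155 mm, 127 mm across, 82 mm high.
- gate_line (a point): Point of the deck surface in the middle of the lane, where the gate leaf (5 mm thick, 2.5 mm either side of this point) comes up through a slot across the chute. Axes as the chute's.
- end_stop (a point): Foot of the end stop, in the middle of the lane on the deck surface: the stop's inner face, 120 mm beyond the gate line along the chute's x. The stop is a plate across the lane, 6 mm thick, its top 42 mm above the deck. Axes as the chute's.
- hinge (a point): Point of the gate's hinge axis, which runs along the chute's x, 50 mm from the lane's middle on the side away from the press bar, 75 mm above the bench. Its two bearing blocks reach 86 mm above the bench. Axes as the chute's.
- gate_hinge (a joint): Hinge of the drop gate (rad). 0 = shut, sprung up: the leaf stands across the lane, its top sloping from 4 mm above the deck on the hinge side to 19 mm on the bar side. Grows as the press bar goes down: from 0.24 the leaf is below the deck, at 0.32 it meets its stop. A spring raises it by itself when let go; holding the bar at the stop takes about 4 N.
- press_bar (a point): Flat steel bar of the gate, beside and parallel to the chute, 260 mm long (x = -235 to 25 mm in the chute frame), 26 mm wide, 4 mm thick. Press it down anywhere; a fingertip slides along it. Origin: middle of its top face, in the chute frame at y = 61, z = 99 mm with the gate shut; y = 64, z = 72 mm (bar level) at joint 0.24; y = 63, z = 63 mm at 0.32.
- gate: The whole drop gate: a dark steel rocker frame with two U-shaped arms under the deck, the plain steel leaf that stands up through a slot across the lane (5 mm thick) and the press bar outside the lip. Its origin lies on the hinge axis at the gate line, not on the leaf.
- rack: Loose aluminium socket rack on the deck in front of the gate: 110 mm long (x, pointing to the gate), 66 mm wide, 6 mm base, upright end plates 4 mm thick, 36 mm high, full width, at front and back. Origin: centre of its underside. About 0.75 kg with sockets. Push on the outside of the back plate. Home: front on the end stop, origin 65 mm past the gate line, back end 7.5 mm past the leaf.
- socket_small: Loose black impact socket, 28 mm across, 38 mm tall, standing on the rack's front stud. Origin at the centre of its underside, 6 mm above the rack's underside.
- socket_medium: Loose black impact socket, 31 mm across, 41 mm tall, on the rack's middle stud. Origin at the centre of its underside.
- socket_large: Loose black impact socket, 35 mm across, 44 mm tall, on the rack's back stud; its top is 50 mm above the rack's underside. Origin at the centre of its underside.
- bolt: Bystander: large black hex bolt standing on its head, 71 mm tall, head 37 mm across. Origin at the centre of its underside.
- deep_socket: Bystander: steel deep socket standing on the bench, 36 mm across, 78 mm tall. Origin at the centre of its underside.
- wrench: Bystander: wrench, 190 mm long, lying on the bench on the press-bar side of the chute. Origin under its middle, x along it.
Things that resemble listed ones, but are neither listed nor needed, are in the scene too. What is shaped like the rack but blue or turquoise is not meant.

How it is judged:
By the outcome, as a careful person would: the job done as asked, in the order asked, and still so for the second after the job is handed in, with the robot touching nothing.
It also fails if it takes over 42 s, if anything falls off the work surface, if the arm or the gripper's body presses on something with over 40 N, if the wrist force passes 120 N, or if a joint passes its speed limit or range.

### The arm

A 6-joint arm with a two-finger parallel gripper is mounted at the origin on the work surface. World frame = base frame: x ahead of the robot, y to its left, z up, the work surface at z = 0. Lengths are in m, angles in rad, forces in N, time in s.
With the tool pointing down it reaches from about 0.4 to 0.925 m from the base axis. Payload 3.4 kg.
Tool frame: the origin (TCP) lies midway between the tips of the shut fingers; the grasp point (between the pads) lies tcp_to_grasp behind it (tcp_to_grasp is the distance from the TCP to the grasp point, in m); z points along the fingers, y is the line along which they close (so a half turn about z gives the same grasp; the last joint's range is limited). The gripper opens to 85 mm and grips with 20 to 120 N. Pads are 22 mm wide; open, the fingers measure 114 mm over their backs; the gripper's body (76 mm by 85 mm) begins 54 mm behind the grasp point. The pads swing forward as they close: fully open they stand 13 mm farther back than shut.
Start: joints at [-1.284, 0.307, 1.506, -0, 1.328, -0.073], TCP at [0.202, -0.538, 0.231] pointing down, gripper open.
Joint ranges: [-3.12, 3.12], [-1.05, 2.28], [0.14, 2.33], [-1.42, 4.57], [0.1, 2.73], [-2.68, 2.68]. Speed limits (rad/s): [2.57, 2.57, 3.14, 3.14, 3.14, 3.14].

### API

Orientations are given as a unit quaternion [x, y, z, w].
In Python, from workcell import * gives the robot as it stands.
- The arm moves only by the tool carry_out, never from a script. Its argument "plan" is a list of rows, each an object of numbers: "wx", "wy", "wz": the turn, a rotation vector about the tool's x, y, z in degrees; "tx", "ty", "tz": the shift along the tool's x, y, z in cm; "hand": the opening, from 0 (shut) to 1 (fully open). In form: [{"wx": .., "wy": .., "wz": .., "tx": .., "ty": .., "tz": .., "hand": ..}, ...]. A call has exactly 10 rows; each row shifts and turns the commanded pose from where the row before left it, along the tool's axes as they then stand; what a row does not reach is not made up. A row lasts 1/12 s, in which the tool goes at most 41.7 mm and 7.16 degrees, less where a joint would pass 70% of its speed; a pose out of reach is approached as far as the arm can. A call with a gripper value outside its range is refused whole. The fingers move at their own pace and stop on an object; "force" is the grip in N (left out, the last holds). Time passes only in rows, so rows that do not move let the fingers close, or fill a call up. It gives the time, the measured TCP pose, the force, the opening and the grip force at its end, in the units of the state.
- observe(): the state, without advancing time (a new reading comes with each control period).
- read_camera(name): name is "scene" or "top" or "wrist"; returns the picture (400x640x3 uint8, blue, green, red); there is no depth.
- camera_info(name): a dict with "fx", "fy", "cx", "cy" (pixels), "xyz" and "orientation" of the camera in the world; the wrist camera has in their place "tool_from_camera" (4x4, takes a point from camera to tool coordinates, whose origin is the TCP and whose axes are the flange's). Camera axes: x right, y down, z forward; pixel columns grow to the right and rows downward; lengths in m; the calibration is good to about 2 mm. A picture is of the moment at which its call begins: read the wrist's pose just before it. camera_info takes no time and is no camera call.
- finish_job(): hands the job in; it is judged then, once.
The state is a dict: "clock": time; "qpos": joint angles; "qd": joint speeds; "joint_efforts": joint torques, N m; "tcp_pos": TCP position; "tcp_rot": TCP orientation; "force": force on the tool from outside, world axes, zero at the start; "moment": the same for the moment, N m; "opening": finger opening in m; "gripper_force": force on a finger pad.
Only numpy, scipy, OpenCV 4.12 (cv2) and the standard library are available. Lean on these libraries where they do the work, as an engineer would, in place of code of your own. Each camera call takes 0.05 s, during which the arm holds its last target. There are 200 camera calls.

## Working session

There is one attempt and no reset: what is moved stays moved. The work goes in short steps, Python scripts to look and compute and a tool call to move; the robot and the scene stay as the last step left them, time stands still between calls to the robot, and variables do not carry over. Pictures are saved under pics/ and viewed, at most 10 in all, crops included, and the job is handed in when it is done.

Besides the shell and the picture viewer there is one more tool, called after "Call:" in YAML: its name, and indented under it one key for each argument. carry_out: Moves the arm, as the interface text tells. Its arguments: {"type":"object","properties":{"plan":{"type":"array"},"force":{"type":"number"}},"required":["plan"]}

```bash
ls; mkdir -p pics; python3 - <<'E'
from workcell import *
import cv2
s=observe();print(s['clock'],s['tcp_pos'],s['tcp_rot'],s['opening'])
for n in('scene','top'):
    im=read_camera(n);cv2.imwrite(f'pics/{n}0.png',im);print(n,camera_info(n))
print(camera_info('wrist'))
E
```

```text
pics
0.0 [ 0.20225069 -0.53751525  0.23035429] [ 9.83858682e-01  1.78944167e-01 -1.04162451e-04 -1.03302816e-03] 0.08518398161412051
scene {'fx': 409.38892466471094, 'fy': 409.38892466471094, 'cx': 324.42081047830976, 'cy': 200.45768838128305, 'xyz': array([ 0.96149205, -0.35930275,  0.81182543]), 'orientation': array([ 0.83853505,  0.42855133, -0.16018472, -0.29587765])}
top {'fx': 396.1445951769149, 'fy': 396.1445951769149, 'cx': 313.35477465801597, 'cy': 201.36839334739773, 'xyz': array([ 0.38242253, -0.01086148,  1.00147813]), 'orientation': array([-0.69730849,  0.71451168, -0.04176857,  0.03859177])}
{'fx': 297.8981226472575, 'fy': 297.8981226472575, 'cx': 318.8557920717588, 'cy': 204.51599994335106, 'tool_from_camera': array([[ 4.41631508e-04, -9.61981594e-01, -2.73113928e-01,
         6.90937057e-02],
       [ 9.99999782e-01,  2.90867651e-04,  5.92507627e-04,
        -3.86259574e-04],
       [-4.90541424e-04, -2.73114130e-01,  9.61981513e-01,
        -1.43039173e-01],
       [ 0.00000000e+00,  0.00000000e+00,  0.00000000e+00,
         1.00000000e+00]])}
```

View pics/scene0.png

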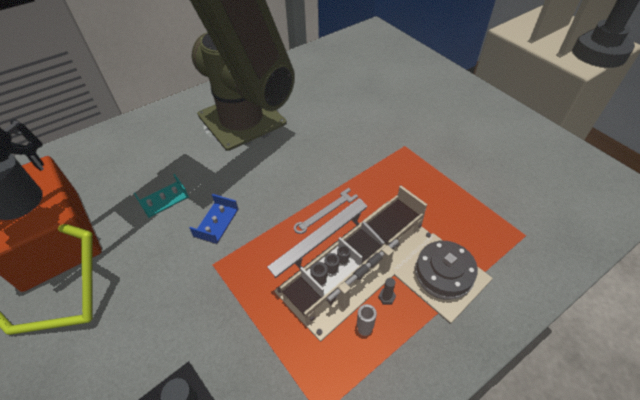

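View pics/top0.png

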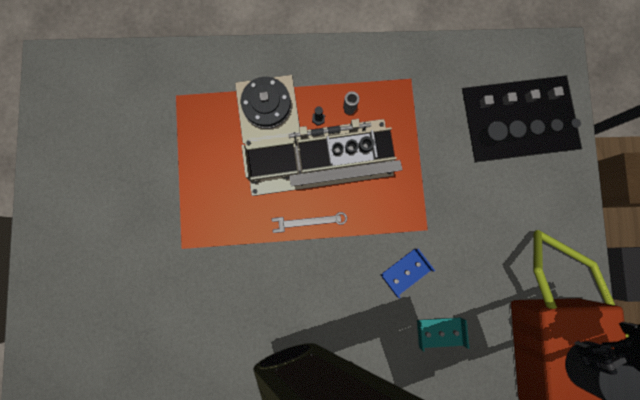

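Candidates for the rack in the top view:
- Aluminium tray with three black sockets in the chute, (352,148). I choose this one: it's the only one in aluminium, on the deck and carrying sockets.
- Blue look-alike at (407,272) and turquoise look-alike at (442,333). Both are rejected by colour.
- Black socket tray at (520,118), also rejected.

The bar is the grey strip at about (345,174), and the end stop is at the left, about (245,162). Next I'll check this in a close crop.

```bash
python3 - <<'E'
import cv2,numpy as np
a=cv2.imread('pics/top0.png')[105:205,230:410]
cv2.imwrite('pics/topc.png',cv2.resize(a,None,fx=4.4,fy=4.4,interpolation=cv2.INTER_CUBIC))
b=cv2.imread('pics/scene0.png')[180:345,255:435]
cv2.imwrite('pics/scenec.png',cv2.resize(b,None,fx=3.6,fy=3.6,interpolation=cv2.INTER_CUBIC))
E
python3 -c "
from workcell import *
print(tcp_to_grasp)"
```

```text
0.0187
```

View pics/topc.png

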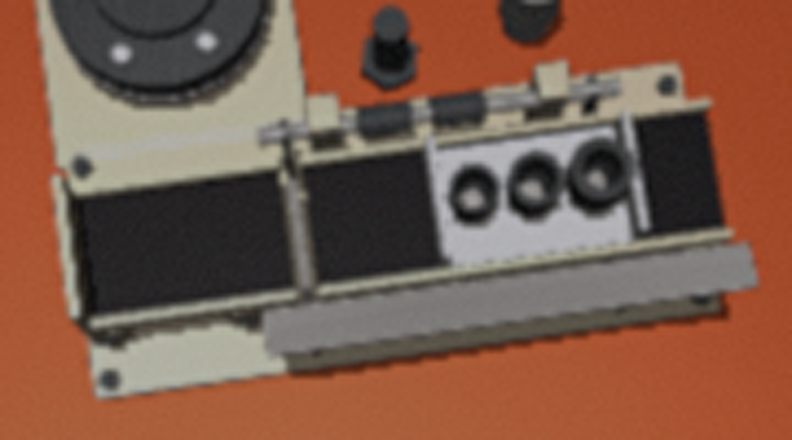

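View pics/scenec.png

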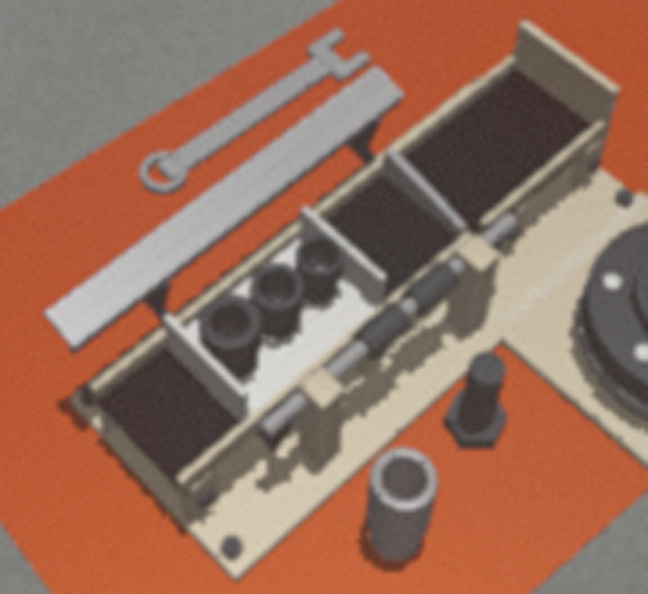

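The crops confirm the choice. The aluminium rack has its front plate at about top-crop (435,200) and its back plate at about (640,170). Leaf (290–305,165–292), bar from (272,335) to (753,264), and the gate is shut. Now I'll fit the chute pose.

```bash
cat >h.py <<'E'
from workcell import *
import numpy as np
from scipy.spatial.transform import Rotation as R
from scipy.optimize import least_squares
def proj(n,P):
    c=camera_info(n);p=R.from_quat(c['orientation']).inv().apply(P-c['xyz'])
    return p[:,:2]/p[:,2:]*[c['fx'],c['fy']]+[c['cx'],c['cy']]
def ray(n,px,z):
    c=camera_info(n);px=np.atleast_2d(px)
    d=R.from_quat(c['orientation']).apply(np.c_[(px-[c['cx'],c['cy']])/[c['fx'],c['fy']],np.ones(len(px))])
    return c['xyz']+d*((z-c['xyz'][2])/d[:,2])[:,None]
def tw(q,P): return R.from_euler('z',q[2]).apply(np.array(P)/1000.)+[q[0],q[1],0]
def tc(q,P): return R.from_euler('z',-q[2]).apply(np.array(P)-[q[0],q[1],0])*1000
T=lambda p:np.array(p)/4.4+[230,105]
S=lambda p:np.array(p)/3.6+[255,180]
E
python3 - <<'E'
from h import *
np.set_printoptions(precision=4,suppress=True)
A=[(25,61,99),(-235,61,99),(-235,-35,54),(-235,35,66),(-235,-39,66),(0,-35,58)]
a=T([(272,335),(753,264),(708,112),(728,233),(711,102),(290,170)])
B=[(-235,61,99),(25,61,99),(0,35,73),(0,-35,58),(-235,35,66)]
b=S([(58,331),(391,81),(393,152),(465,225),(95,390)])
f=lambda q:np.r_[proj('top',tw(q,A))-a,proj('scene',tw(q,B))-b].ravel()
r=least_squares(f,[.5,0,1.6],loss='soft_l1');q=r.x;print(q,np.degrees(q[2]));print(f(q).reshape(-1,2))
np.save('q.npy',q)
print('back top',tc(q,ray('top',T([(632,112),(648,230)]),.09)),tc(q,ray('scene',S([(167,317),(245,402)]),.09)))
print('front top',tc(q,ray('top',T([(428,140),(443,262)]),.09)))
print('above',tw(q,[(-215,32,150)]))
E
```

```text
[0.5983 0.0198 1.6878] 96.70492753104276
[[-2.2467 -0.4907]
 [-0.4342  0.0784]
 [-0.7454  0.3629]
 [ 0.4149 -0.5802]
 [-0.7285 -0.3852]
 [-0.5133 -0.1413]
 [-0.8756 -0.0949]
 [-1.0249 -0.335 ]
 [-1.7486 -0.1744]
 [ 0.8794  2.6228]
 [-1.3249  0.1346]]
back top [[-187.6811  -31.7401   90.    ]
 [-185.9037   33.3242   90.    ]] [[-181.3217   30.0452   90.    ]
 [-184.1084  -37.948    90.    ]]
front top [[-76.8466 -31.8458  90.    ]
 [-75.0935  35.1422  90.    ]]
above [[ 0.5917 -0.1975  0.15  ]]
```

```bash
cat >>h.py <<'E'
def rel(goal):  # goal chute mm (x,y,z) for TCP; prints remaining in tool axes cm, yaw err about tool z deg
    q=np.load('q.npy');s=observe();Rt=R.from_quat(s['tcp_rot'])
    Rg=R.from_euler('z',q[2])*R.from_euler('x',np.pi)
    print('t',round(s['clock'],2),'chute',tc(q,s['tcp_pos']).round(1),'F',s['force'].round(1),'open',round(s['opening'],4))
    print('move cm',(Rt.inv().apply(tw(q,[goal])[0]-s['tcp_pos'])*100).round(2),'rot deg',np.degrees((Rt.inv()*Rg).as_rotvec()).round(2))
    return s
E
python3 - <<'E'
from h import *
s=rel((-208,33,160))
q=np.load('q.npy');g=tw(q,[(-208,33,160)])[0];d=g-s['tcp_pos'];u=d/np.linalg.norm(d);print(d)
Rt=R.from_quat(s['tcp_rot'])
for i in range(10):
    print(i,(Rt.inv().apply(u*4)).round(1)); Rt=Rt*R.from_euler('z',-7,degrees=True)
E
```

```text
t 0.1 chute [-507.3  458.5  230.5] F [-0.2 -0.5 -0.5] open 0.0855
move cm [ 48.49 -18.81   7.09] rot deg [ -0.08  -0.08 -76.09]
[ 0.38760569  0.34690335 -0.0704812 ]
0 [ 3.7 -1.4  0.5]
1 [ 3.8 -1.   0.5]
2 [ 3.9 -0.5  0.5]
3 [ 4.  -0.   0.5]
4 [3.9 0.5 0.5]
5 [3.8 0.9 0.5]
6 [3.7 1.4 0.5]
7 [3.5 1.8 0.5]
8 [3.3 2.3 0.5]
9 [3.  2.6 0.5]
```

Call:
carry_out:
  plan:
    - {"wz": -7,"tx": 3.7,"ty": -1.4,"hand": 0.53}
    - {"wz": -7,"tx": 3.8,"ty": -1.0,"hand": 0.53}
    - {"wz": -7,"tx": 3.9,"ty": -0.5,"hand": 0.53}
    - {"wz": -7,"tx": 4.0,"ty": 0,"hand": 0.53}
    - {"wz": -7,"tx": 3.9,"ty": 0.5,"hand": 0.53}
    - {"wz": -7,"tx": 3.8,"ty": 0.9,"hand": 0.53}
    - {"wz": -7,"tx": 3.7,"ty": 1.4,"hand": 0.53}
    - {"wz": -7,"tx": 3.5,"ty": 1.8,"hand": 0.53}
    - {"wz": -7,"tx": 3.3,"ty": 2.3,"hand": 0.53}
    - {"wz": -7,"tx": 3.0,"ty": 2.6,"hand": 0.53}

```text
schema error: expected keys wx, wy, wz, tx, ty, tz, hand
```

```bash
python3 - <<'E'
from h import *
rel((-208,33,160))
E
```

```text
t 0.1 chute [-507.3  458.5  230.5] F [-0.2 -0.5 -0.5] open 0.0855
move cm [ 48.49 -18.81   7.09] rot deg [ -0.08  -0.08 -76.09]
```

Call:
carry_out:
  plan:
    - {"wx": 0,"wy": 0,"wz": -7,"tx": 3.7,"ty": -1.4,"tz": 0,"hand": 0.53}
    - {"wx": 0,"wy": 0,"wz": -7,"tx": 3.8,"ty": -1.0,"tz": 0,"hand": 0.53}
    - {"wx": 0,"wy": 0,"wz": -7,"tx": 3.9,"ty": -0.5,"tz": 0,"hand": 0.53}
    - {"wx": 0,"wy": 0,"wz": -7,"tx": 4.0,"ty": 0,"tz": 0,"hand": 0.53}
    - {"wx": 0,"wy": 0,"wz": -7,"tx": 3.9,"ty": 0.5,"tz": 0,"hand": 0.53}
    - {"wx": 0,"wy": 0,"wz": -7,"tx": 3.8,"ty": 0.9,"tz": 0,"hand": 0.53}
    - {"wx": 0,"wy": 0,"wz": -7,"tx": 3.7,"ty": 1.4,"tz": 0,"hand": 0.53}
    - {"wx": 0,"wy": 0,"wz": -7,"tx": 3.5,"ty": 1.8,"tz": 0,"hand": 0.53}
    - {"wx": 0,"wy": 0,"wz": -7,"tx": 3.3,"ty": 2.3,"tz": 0,"hand": 0.53}
    - {"wx": 0,"wy": 0,"wz": -7,"tx": 3.0,"ty": 2.6,"tz": 0,"hand": 0.53}

```text
clock: 0.93
tcp_pos: [0.4975, -0.2721, 0.231]
tcp_rot: [0.701, 0.713, -0.0, -0.0]
force: [0.3, -0.4, -0.1]
opening: 0.0454
gripper_force: 0.0
```

```bash
python3 - <<'E'
from h import *
rel((-208,33,160))
E
```

```text
t 0.93 chute [-278.1  134.3  231. ] F [ 0.3 -0.4 -0.1] open 0.0454
move cm [7.99 9.38 7.1 ] rot deg [-0.03 -0.02 -5.74]
```

Call:
carry_out:
  plan:
    - {"wx": 0,"wy": 0,"wz": 0,"tx": 1.9,"ty": 2.3,"tz": 1.0,"hand": 0.53}
    - {"wx": 0,"wy": 0,"wz": 0,"tx": 1.9,"ty": 2.3,"tz": 2.0,"hand": 0.53}
    - {"wx": 0,"wy": 0,"wz": 0,"tx": 1.9,"ty": 2.3,"tz": 2.0,"hand": 0.53}
    - {"wx": 0,"wy": 0,"wz": 0,"tx": 1.9,"ty": 2.3,"tz": 2.0,"hand": 0.53}
    - {"wx": 0,"wy": 0,"wz": -5.7,"tx": 0,"ty": 0,"tz": 0,"hand": 0.53}
    - {"wx": 0,"wy": 0,"wz": 0,"tx": 0,"ty": 0,"tz": 0,"hand": 0.53}
    - {"wx": 0,"wy": 0,"wz": 0,"tx": 0,"ty": 0,"tz": 0,"hand": 0.53}
    - {"wx": 0,"wy": 0,"wz": 0,"tx": 0,"ty": 0,"tz": 0,"hand": 0.53}
    - {"wx": 0,"wy": 0,"wz": 0,"tx": 0,"ty": 0,"tz": 0,"hand": 0.53}
    - {"wx": 0,"wy": 0,"wz": 0,"tx": 0,"ty": 0,"tz": 0,"hand": 0.53}

```text
clock: 1.77
tcp_pos: [0.5874, -0.1978, 0.1622]
tcp_rot: [0.668, 0.744, 0.0, 0.001]
force: [-0.1, 0.3, 0.8]
opening: 0.0453
gripper_force: 0.0
```

```bash
python3 - <<'E'
from h import *
import cv2
s=rel((-208,33,160))
im=read_camera('wrist');cv2.imwrite('pics/w1.png',im)
c=camera_info('wrist');M=np.array(c['tool_from_camera']);q=np.load('q.npy')
Rt=R.from_quat(s['tcp_rot'])
def pw(P):
    t=Rt.inv().apply(tw(q,P)-s['tcp_pos']);p=(np.c_[t,np.ones(len(t))]@np.linalg.inv(M).T)[:,:3]
    return (p[:,:2]/p[:,2:]*c['fx']+[c['cx'],c['cy']]).round(0)
print(pw([(-235,61,99),(-235,39,66),(-235,-39,66),(-186,33,90),(-186,-33,90),(-76,33,90),(-76,-33,90),(0,35,73)]))
E
```

```text
t 1.77 chute [-214.8   36.3  162.2] F [-0.1  0.3  0.8] open 0.0453
move cm [0.69 0.32 0.22] rot deg [ 0.07  0.04 -0.52]
[[ 286.  245.]
 [ 316.  229.]
 [ 407.  228.]
 [ 323.  178.]
 [ 413.  177.]
 [ 322.    6.]
 [ 427.    5.]
 [ 318. -125.]]
```

View pics/w1.png

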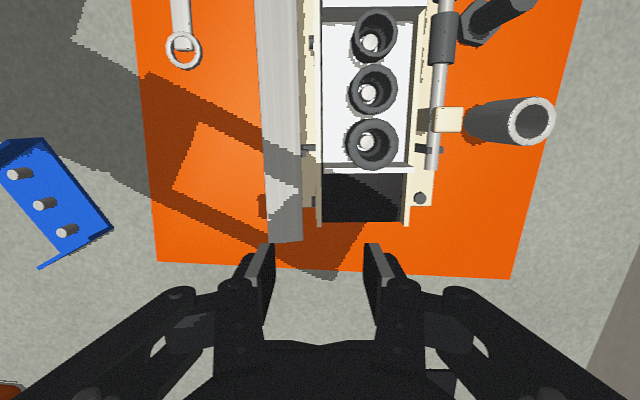

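The wrist view shows the bar end at (285,241), the rack's back plate top edge at (367,172) and the lane end at row 222. That agrees with the fit to about 3 mm in x. The fingers line up with the bar and the lane, so I'll align and descend.

Call:
carry_out:
  plan:
    - {"wx": 0,"wy": 0,"wz": -0.5,"tx": 0.8,"ty": 0.3,"tz": 1.0,"hand": 0.53}
    - {"wx": 0,"wy": 0,"wz": 0,"tx": 0,"ty": 0,"tz": 1.5,"hand": 0.53}
    - {"wx": 0,"wy": 0,"wz": 0,"tx": 0,"ty": 0,"tz": 1.5,"hand": 0.53}
    - {"wx": 0,"wy": 0,"wz": 0,"tx": 0,"ty": 0,"tz": 1.0,"hand": 0.53}
    - {"wx": 0,"wy": 0,"wz": 0,"tx": 0,"ty": 0,"tz": 0.8,"hand": 0.53}
    - {"wx": 0,"wy": 0,"wz": 0,"tx": 0,"ty": 0,"tz": 0.6,"hand": 0.53}
    - {"wx": 0,"wy": 0,"wz": 0,"tx": 0,"ty": 0,"tz": 0.6,"hand": 0.53}
    - {"wx": 0,"wy": 0,"wz": 0,"tx": 0,"ty": 0,"tz": 0.6,"hand": 0.53}
    - {"wx": 0,"wy": 0,"wz": 0,"tx": 0,"ty": 0,"tz": 0.6,"hand": 0.53}
    - {"wx": 0,"wy": 0,"wz": 0,"tx": 0,"ty": 0,"tz": 0,"hand": 0.53}

```text
clock: 2.65
tcp_pos: [0.5896, -0.1887, 0.0786]
tcp_rot: [0.664, 0.748, -0.0, -0.0]
force: [-1.5, -0.0, 3.4]
opening: 0.0452
gripper_force: 1.5
```

```bash
python3 - <<'E'
from h import *
import cv2
rel((-206,33,65))
print(observe()['moment'])
E
```

```text
t 2.65 chute [-206.    33.    78.6] F [-1.5 -0.   3.4] open 0.0452
move cm [0.   0.   1.36] rot deg [-0.02  0.    0.11]
[-0.0564292   0.36844798 -0.03971948]
```

Call:
carry_out:
  plan:
    - {"wx": 0,"wy": 0,"wz": 0,"tx": 0,"ty": 0,"tz": 0.3,"hand": 0.53}
    - {"wx": 0,"wy": 0,"wz": 0,"tx": 0,"ty": 0,"tz": 0.3,"hand": 0.53}
    - {"wx": 0,"wy": 0,"wz": 0,"tx": 0,"ty": 0,"tz": 0.3,"hand": 0.53}
    - {"wx": 0,"wy": 0,"wz": 0,"tx": 0,"ty": 0,"tz": 0.2,"hand": 0.53}
    - {"wx": 0,"wy": 0,"wz": 0,"tx": 0,"ty": 0,"tz": 0.1,"hand": 0.53}
    - {"wx": 0,"wy": 0,"wz": 0,"tx": 0,"ty": 0,"tz": 0,"hand": 0.53}
    - {"wx": 0,"wy": 0,"wz": 0,"tx": 0,"ty": 0,"tz": 0,"hand": 0.53}
    - {"wx": 0,"wy": 0,"wz": 0,"tx": 0,"ty": 0,"tz": 0,"hand": 0.53}
    - {"wx": 0,"wy": 0,"wz": 0,"tx": 0,"ty": 0,"tz": 0,"hand": 0.53}
    - {"wx": 0,"wy": 0,"wz": 0,"tx": 0,"ty": 0,"tz": 0,"hand": 0.53}

```text
clock: 3.48
tcp_pos: [0.5899, -0.1888, 0.0675]
tcp_rot: [0.664, 0.748, -0.0, 0.0]
force: [-2.1, -1.7, 5.0]
opening: 0.0453
gripper_force: 2.1
```

```bash
python3 - <<'E'
from h import *
import cv2
rel((-206,33,65))
im=read_camera('wrist')
sc=read_camera('scene')
b=sc[180:345,255:435]
b=cv2.resize(b,(480,440),interpolation=cv2.INTER_CUBIC)
w=im[0:300,160:480]
w=np.vstack([w,np.zeros((140,320,3),np.uint8)])
cv2.imwrite('pics/c2.png',np.hstack([b,w]))
E
```

```text
t 3.48 chute [-206.1   32.8   67.5] F [-2.1 -1.7  5. ] open 0.0453
move cm [ 0.01 -0.02  0.25] rot deg [0.02 0.02 0.11]
```

View pics/c2.png

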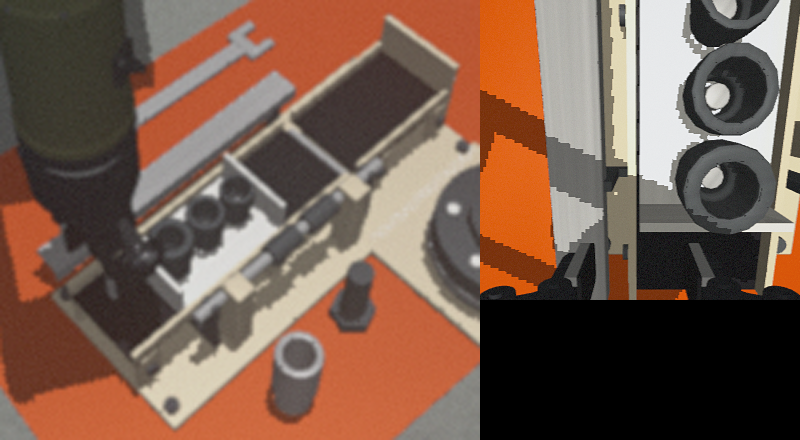

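The bar is down, with finger A on it at scene-crop (65,250) and finger B in the lane behind the rack. The leaf line at (320,145) now looks flush. I'll press a little more for margin.

Call:
carry_out:
  plan:
    - {"wx": 0,"wy": 0,"wz": 0,"tx": 0,"ty": 0,"tz": 0.1,"hand": 0.53}
    - {"wx": 0,"wy": 0,"wz": 0,"tx": 0,"ty": 0,"tz": 0.1,"hand": 0.53}
    - {"wx": 0,"wy": 0,"wz": 0,"tx": 0,"ty": 0,"tz": 0.1,"hand": 0.53}
    - {"wx": 0,"wy": 0,"wz": 0,"tx": 0.2,"ty": 0,"tz": 0,"hand": 0.53}
    - {"wx": 0,"wy": 0,"wz": 0,"tx": 0.2,"ty": 0,"tz": 0,"hand": 0.53}
    - {"wx": 0,"wy": 0,"wz": 0,"tx": 0,"ty": 0,"tz": 0,"hand": 0.53}
    - {"wx": 0,"wy": 0,"wz": 0,"tx": 0,"ty": 0,"tz": 0,"hand": 0.53}
    - {"wx": 0,"wy": 0,"wz": 0,"tx": 0,"ty": 0,"tz": 0,"hand": 0.53}
    - {"wx": 0,"wy": 0,"wz": 0,"tx": 0,"ty": 0,"tz": 0,"hand": 0.53}
    - {"wx": 0,"wy": 0,"wz": 0,"tx": 0,"ty": 0,"tz": 0,"hand": 0.53}

```text
clock: 4.42
tcp_pos: [0.5899, -0.1849, 0.0646]
tcp_rot: [0.664, 0.748, 0.0, 0.001]
force: [1.9, -3.4, 5.2]
opening: 0.0453
gripper_force: 2.3
```

```bash
python3 - <<'E'
from h import *
rel((-206,33,65))
E
```

```text
t 4.42 chute [-202.2   32.2   64.6] F [ 1.9 -3.4  5.2] open 0.0453
move cm [-0.38 -0.08 -0.04] rot deg [0.07 0.03 0.11]
```

Call:
carry_out:
  plan:
    - {"wx": 0,"wy": 0,"wz": 0,"tx": 0.2,"ty": 0,"tz": 0.1,"hand": 0.53}
    - {"wx": 0,"wy": 0,"wz": 0,"tx": 0.2,"ty": 0,"tz": 0,"hand": 0.53}
    - {"wx": 0,"wy": 0,"wz": 0,"tx": 0.2,"ty": 0,"tz": 0,"hand": 0.53}
    - {"wx": 0,"wy": 0,"wz": 0,"tx": 0.2,"ty": 0,"tz": 0,"hand": 0.53}
    - {"wx": 0,"wy": 0,"wz": 0,"tx": 0.2,"ty": 0,"tz": 0,"hand": 0.53}
    - {"wx": 0,"wy": 0,"wz": 0,"tx": 0.3,"ty": 0,"tz": 0,"hand": 0.53}
    - {"wx": 0,"wy": 0,"wz": 0,"tx": 0.4,"ty": 0,"tz": 0,"hand": 0.53}
    - {"wx": 0,"wy": 0,"wz": 0,"tx": 0.4,"ty": 0,"tz": 0,"hand": 0.53}
    - {"wx": 0,"wy": 0,"wz": 0,"tx": 0.5,"ty": 0,"tz": 0,"hand": 0.53}
    - {"wx": 0,"wy": 0,"wz": 0,"tx": 0.5,"ty": 0,"tz": 0,"hand": 0.53}

```text
clock: 5.25
tcp_pos: [0.5855, -0.1547, 0.0633]
tcp_rot: [0.664, 0.748, -0.001, 0.001]
force: [0.7, -7.7, 4.3]
opening: 0.0455
gripper_force: 4.0
```

```bash
python3 - <<'E'
from h import *
rel((-1,33,64))
E
```

```text
t 5.25 chute [-171.8   33.2   63.3] F [ 0.7 -7.7  4.3] open 0.0455
move cm [17.08  0.05 -0.1 ] rot deg [-0.02  0.1   0.11]
```

Call:
carry_out:
  plan:
    - {"wx": 0,"wy": 0,"wz": 0,"tx": 0.5,"ty": 0,"tz": 0,"hand": 0.53}
    - {"wx": 0,"wy": 0,"wz": 0,"tx": 0.6,"ty": 0,"tz": 0,"hand": 0.53}
    - {"wx": 0,"wy": 0,"wz": 0,"tx": 0.6,"ty": 0,"tz": 0,"hand": 0.53}
    - {"wx": 0,"wy": 0,"wz": 0,"tx": 0.6,"ty": 0,"tz": 0,"hand": 0.53}
    - {"wx": 0,"wy": 0,"wz": 0,"tx": 0.6,"ty": 0,"tz": 0,"hand": 0.53}
    - {"wx": 0,"wy": 0,"wz": 0,"tx": 0.6,"ty": 0,"tz": 0,"hand": 0.53}
    - {"wx": 0,"wy": 0,"wz": 0,"tx": 0.5,"ty": 0,"tz": 0,"hand": 0.53}
    - {"wx": 0,"wy": 0,"wz": 0,"tx": 0.5,"ty": 0,"tz": 0,"hand": 0.53}
    - {"wx": 0,"wy": 0,"wz": 0,"tx": 0.5,"ty": 0,"tz": 0,"hand": 0.53}
    - {"wx": 0,"wy": 0,"wz": 0,"tx": 0.5,"ty": 0,"tz": 0,"hand": 0.53}

```text
clock: 6.08
tcp_pos: [0.5788, -0.1, 0.0633]
tcp_rot: [0.664, 0.748, -0.001, 0.0]
force: [1.2, -7.7, 4.4]
opening: 0.0453
gripper_force: 4.1
```

```bash
python3 - <<'E'
from h import *
rel((-1,33,64))
E
```

```text
t 6.08 chute [-116.7   33.4   63.3] F [ 1.2 -7.7  4.4] open 0.0453
move cm [11.57  0.07 -0.09] rot deg [-0.04  0.1   0.13]
```

Call:
carry_out:
  plan:
    - {"wx": 0,"wy": 0,"wz": 0,"tx": 0.5,"ty": 0,"tz": 0,"hand": 0.53}
    - {"wx": 0,"wy": 0,"wz": 0,"tx": 0.5,"ty": 0,"tz": 0,"hand": 0.53}
    - {"wx": 0,"wy": 0,"wz": 0,"tx": 0.5,"ty": 0,"tz": 0,"hand": 0.53}
    - {"wx": 0,"wy": 0,"wz": 0,"tx": 0.5,"ty": 0,"tz": 0,"hand": 0.53}
    - {"wx": 0,"wy": 0,"wz": 0,"tx": 0.5,"ty": 0,"tz": 0,"hand": 0.53}
    - {"wx": 0,"wy": 0,"wz": 0,"tx": 0.5,"ty": 0,"tz": 0,"hand": 0.53}
    - {"wx": 0,"wy": 0,"wz": 0,"tx": 0.5,"ty": 0,"tz": 0,"hand": 0.53}
    - {"wx": 0,"wy": 0,"wz": 0,"tx": 0.5,"ty": 0,"tz": 0,"hand": 0.53}
    - {"wx": 0,"wy": 0,"wz": 0,"tx": 0.5,"ty": 0,"tz": 0,"hand": 0.53}
    - {"wx": 0,"wy": 0,"wz": 0,"tx": 0.5,"ty": 0,"tz": 0,"hand": 0.53}

```text
clock: 6.92
tcp_pos: [0.5726, -0.0505, 0.0632]
tcp_rot: [0.664, 0.748, -0.001, 0.0]
force: [-0.2, -7.0, 4.4]
opening: 0.0456
gripper_force: 4.3
```

```bash
python3 - <<'E'
from h import *
import cv2
rel((-1,33,64))
sc=read_camera('scene')[180:345,255:435]
cv2.imwrite('pics/s3.png',cv2.resize(sc,(600,550),interpolation=cv2.INTER_CUBIC))
E
```

```text
t 6.92 chute [-66.7  33.8  63.2] F [-0.2 -7.   4.4] open 0.0456
move cm [ 6.57  0.09 -0.09] rot deg [-0.06  0.1   0.13]
```

View pics/s3.png

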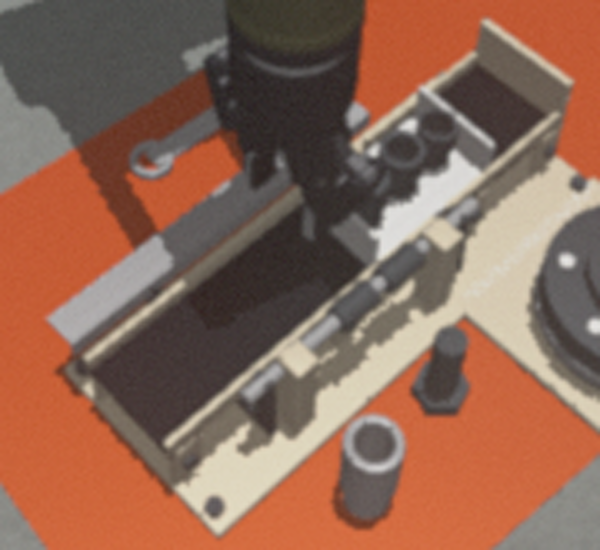

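The rack is across the lowered gate with its front plate at (455,120), the sockets are upright and the bystanders haven't moved. I'll keep pushing and slow down near the end stop.

Call:
carry_out:
  plan:
    - {"wx": 0,"wy": 0,"wz": 0,"tx": 0.6,"ty": 0,"tz": 0,"hand": 0.53}
    - {"wx": 0,"wy": 0,"wz": 0,"tx": 0.6,"ty": 0,"tz": 0,"hand": 0.53}
    - {"wx": 0,"wy": 0,"wz": 0,"tx": 0.6,"ty": 0,"tz": 0,"hand": 0.53}
    - {"wx": 0,"wy": 0,"wz": 0,"tx": 0.6,"ty": 0,"tz": 0,"hand": 0.53}
    - {"wx": 0,"wy": 0,"wz": 0,"tx": 0.6,"ty": 0,"tz": 0,"hand": 0.53}
    - {"wx": 0,"wy": 0,"wz": 0,"tx": 0.6,"ty": 0,"tz": 0,"hand": 0.53}
    - {"wx": 0,"wy": 0,"wz": 0,"tx": 0.6,"ty": 0,"tz": 0,"hand": 0.53}
    - {"wx": 0,"wy": 0,"wz": 0,"tx": 0.6,"ty": 0,"tz": 0,"hand": 0.53}
    - {"wx": 0,"wy": 0,"wz": 0,"tx": 0.4,"ty": 0,"tz": 0,"hand": 0.53}
    - {"wx": 0,"wy": 0,"wz": 0,"tx": 0.3,"ty": 0,"tz": 0,"hand": 0.53}

```text
clock: 7.8
tcp_pos: [0.5659, 0.0043, 0.0633]
tcp_rot: [0.664, 0.748, -0.001, 0.0]
force: [0.9, -7.7, 5.9]
opening: 0.0453
gripper_force: 4.5
```

```bash
python3 - <<'E'
from h import *
rel((-1,33,64))
E
```

```text
t 7.8 chute [-11.6  34.1  63.3] F [ 0.9 -7.7  5.9] open 0.0453
move cm [ 1.06  0.11 -0.08] rot deg [-0.08  0.1   0.15]
```

Call:
carry_out:
  plan:
    - {"wx": 0,"wy": 0,"wz": 0,"tx": 0.2,"ty": 0,"tz": 0,"hand": 0.53}
    - {"wx": 0,"wy": 0,"wz": 0,"tx": 0.2,"ty": 0,"tz": 0,"hand": 0.53}
    - {"wx": 0,"wy": 0,"wz": 0,"tx": 0.1,"ty": 0,"tz": 0,"hand": 0.53}
    - {"wx": 0,"wy": 0,"wz": 0,"tx": 0.1,"ty": 0,"tz": 0,"hand": 0.53}
    - {"wx": 0,"wy": 0,"wz": 0,"tx": 0.1,"ty": 0,"tz": 0,"hand": 0.53}
    - {"wx": 0,"wy": 0,"wz": 0,"tx": 0,"ty": 0,"tz": 0,"hand": 0.53}
    - {"wx": 0,"wy": 0,"wz": 0,"tx": 0,"ty": 0,"tz": 0,"hand": 0.53}
    - {"wx": 0,"wy": 0,"wz": 0,"tx": 0,"ty": 0,"tz": 0,"hand": 0.53}
    - {"wx": 0,"wy": 0,"wz": 0,"tx": 0,"ty": 0,"tz": 0,"hand": 0.53}
    - {"wx": 0,"wy": 0,"wz": 0,"tx": 0,"ty": 0,"tz": 0,"hand": 0.53}

```text
clock: 8.63
tcp_pos: [0.565, 0.0111, 0.0632]
tcp_rot: [0.664, 0.748, -0.001, -0.0]
force: [1.1, -7.6, 5.7]
opening: 0.0453
gripper_force: 4.2
```

```bash
python3 - <<'E'
from h import *
rel((-1,33,64))
E
```

```text
t 8.63 chute [-4.7 34.1 63.2] F [ 1.1 -7.6  5.7] open 0.0453
move cm [ 0.37  0.11 -0.08] rot deg [-0.09  0.08  0.13]
```

Call:
carry_out:
  plan:
    - {"wx": 0,"wy": 0,"wz": 0,"tx": 0.05,"ty": 0,"tz": 0,"hand": 0.53}
    - {"wx": 0,"wy": 0,"wz": 0,"tx": 0.05,"ty": 0,"tz": 0,"hand": 0.53}
    - {"wx": 0,"wy": 0,"wz": 0,"tx": 0.05,"ty": 0,"tz": 0,"hand": 0.53}
    - {"wx": 0,"wy": 0,"wz": 0,"tx": 0.05,"ty": 0,"tz": 0,"hand": 0.53}
    - {"wx": 0,"wy": 0,"wz": 0,"tx": 0.05,"ty": 0,"tz": 0,"hand": 0.53}
    - {"wx": 0,"wy": 0,"wz": 0,"tx": 0.05,"ty": 0,"tz": 0,"hand": 0.53}
    - {"wx": 0,"wy": 0,"wz": 0,"tx": 0.05,"ty": 0,"tz": 0,"hand": 0.53}
    - {"wx": 0,"wy": 0,"wz": 0,"tx": 0.05,"ty": 0,"tz": 0,"hand": 0.53}
    - {"wx": 0,"wy": 0,"wz": 0,"tx": 0,"ty": 0,"tz": 0,"hand": 0.53}
    - {"wx": 0,"wy": 0,"wz": 0,"tx": 0,"ty": 0,"tz": 0,"hand": 0.53}

```text
clock: 9.47
tcp_pos: [0.5646, 0.0149, 0.0633]
tcp_rot: [0.664, 0.748, -0.001, 0.0]
force: [0.3, -7.3, 5.4]
opening: 0.0452
gripper_force: 4.4
```

```bash
python3 - <<'E'
from h import *
rel((-1,33,64))
E
```

```text
t 9.47 chute [-0.9 34.1 63.3] F [ 0.3 -7.3  5.4] open 0.0452
move cm [-0.01  0.11 -0.07] rot deg [-0.08  0.09  0.13]
```

Not home yet: the force hasn't changed. I'll continue in small steps.

Call:
carry_out:
  plan:
    - {"wx": 0,"wy": 0,"wz": 0,"tx": 0.05,"ty": 0,"tz": 0,"hand": 0.53}
    - {"wx": 0,"wy": 0,"wz": 0,"tx": 0.05,"ty": 0,"tz": 0,"hand": 0.53}
    - {"wx": 0,"wy": 0,"wz": 0,"tx": 0.05,"ty": 0,"tz": 0,"hand": 0.53}
    - {"wx": 0,"wy": 0,"wz": 0,"tx": 0.05,"ty": 0,"tz": 0,"hand": 0.53}
    - {"wx": 0,"wy": 0,"wz": 0,"tx": 0.05,"ty": 0,"tz": 0,"hand": 0.53}
    - {"wx": 0,"wy": 0,"wz": 0,"tx": 0.05,"ty": 0,"tz": 0,"hand": 0.53}
    - {"wx": 0,"wy": 0,"wz": 0,"tx": 0,"ty": 0,"tz": 0,"hand": 0.53}
    - {"wx": 0,"wy": 0,"wz": 0,"tx": 0,"ty": 0,"tz": 0,"hand": 0.53}
    - {"wx": 0,"wy": 0,"wz": 0,"tx": 0,"ty": 0,"tz": 0,"hand": 0.53}
    - {"wx": 0,"wy": 0,"wz": 0,"tx": 0,"ty": 0,"tz": 0,"hand": 0.53}

```text
clock: 10.3
tcp_pos: [0.5644, 0.0161, 0.0633]
tcp_rot: [0.664, 0.748, -0.002, 0.001]
force: [0.3, -13.2, 5.4]
opening: 0.0454
gripper_force: 7.2
```

```bash
python3 - <<'E'
from h import *
import cv2
rel((-1,33,64))
sc=read_camera('scene')[180:300,335:445]
a=cv2.resize(sc,(400,436),interpolation=cv2.INTER_CUBIC)
t=read_camera('top')[120:190,235:305]
b=cv2.resize(t,(400,400),interpolation=cv2.INTER_CUBIC);b=np.vstack([b,np.zeros((36,400,3),np.uint8)])
cv2.imwrite('pics/s4.png',np.hstack([a,b]))
E
```

```text
t 10.3 chute [ 0.3 34.1 63.3] F [  0.3 -13.2   5.4] open 0.0454
move cm [-0.13  0.11 -0.07] rot deg [-0.08  0.24  0.14]
```

View pics/s4.png

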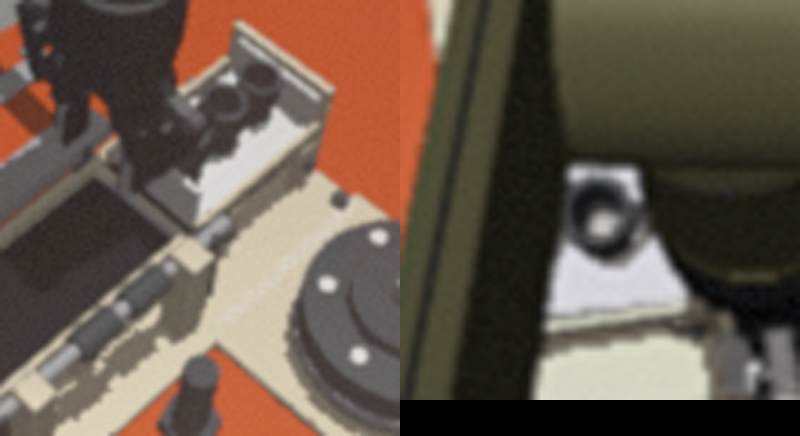

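The rack is home: the front plate is flat on the end stop at (240,60)–(325,100), the force stepped to 13 N and the TCP stalled. Next I'll back off along the held bar, clear of the leaf, then lift.

Call:
carry_out:
  plan:
    - {"wx": 0,"wy": 0,"wz": 0,"tx": -0.3,"ty": 0,"tz": 0,"hand": 0.53}
    - {"wx": 0,"wy": 0,"wz": 0,"tx": -0.5,"ty": 0,"tz": 0,"hand": 0.53}
    - {"wx": 0,"wy": 0,"wz": 0,"tx": -0.8,"ty": 0,"tz": 0,"hand": 0.53}
    - {"wx": 0,"wy": 0,"wz": 0,"tx": -0.8,"ty": 0,"tz": 0,"hand": 0.53}
    - {"wx": 0,"wy": 0,"wz": 0,"tx": -0.3,"ty": 0,"tz": 0,"hand": 0.53}
    - {"wx": 0,"wy": 0,"wz": 0,"tx": 0,"ty": 0,"tz": 0,"hand": 0.53}
    - {"wx": 0,"wy": 0,"wz": 0,"tx": 0,"ty": 0,"tz": -0.5,"hand": 0.53}
    - {"wx": 0,"wy": 0,"wz": 0,"tx": 0,"ty": 0,"tz": -0.8,"hand": 0.53}
    - {"wx": 0,"wy": 0,"wz": 0,"tx": 0,"ty": 0,"tz": -1.0,"hand": 0.53}
    - {"wx": 0,"wy": 0,"wz": 0,"tx": 0,"ty": 0,"tz": -1.0,"hand": 0.53}

```text
clock: 11.23
tcp_pos: [0.5692, -0.0081, 0.0975]
tcp_rot: [0.664, 0.748, 0.001, 0.001]
force: [1.4, -0.1, 0.5]
opening: 0.0451
gripper_force: 0.1
```

Call:
carry_out:
  plan:
    - {"wx": 0,"wy": 0,"wz": 0,"tx": 0,"ty": 0,"tz": -1.0,"hand": 0.53}
    - {"wx": 0,"wy": 0,"wz": 0,"tx": 0,"ty": 0,"tz": -1.5,"hand": 0.53}
    - {"wx": 0,"wy": 0,"wz": 0,"tx": 0,"ty": 0,"tz": -2,"hand": 0.53}
    - {"wx": 0,"wy": 0,"wz": 0,"tx": 0,"ty": 0,"tz": -3,"hand": 0.53}
    - {"wx": 0,"wy": 0,"wz": 0,"tx": -2,"ty": 0,"tz": -3,"hand": 0.53}
    - {"wx": 0,"wy": 0,"wz": 0,"tx": -3,"ty": 0,"tz": -3,"hand": 0.53}
    - {"wx": 0,"wy": 0,"wz": 0,"tx": -4,"ty": 0,"tz": 0,"hand": 0.53}
    - {"wx": 0,"wy": 0,"wz": 0,"tx": -4,"ty": 0,"tz": 0,"hand": 0.53}
    - {"wx": 0,"wy": 0,"wz": 0,"tx": -4,"ty": 0,"tz": 0,"hand": 0.53}
    - {"wx": 0,"wy": 0,"wz": 0,"tx": -4,"ty": 0,"tz": 0,"hand": 0.53}

```text
clock: 12.07
tcp_pos: [0.5929, -0.2171, 0.2321]
tcp_rot: [0.664, 0.748, 0.0, 0.0]
force: [0.1, 0.3, 0.7]
opening: 0.0452
gripper_force: 0.0
```

```bash
python3 - <<'E'
from h import *
import cv2
rel((-1,33,64))
sc=read_camera('scene')[180:345,255:435]
a=cv2.resize(sc,(400,367),interpolation=cv2.INTER_CUBIC)
t=read_camera('top')[90:190,230:339]
b=cv2.resize(t,(400,367),interpolation=cv2.INTER_CUBIC)
cv2.imwrite('pics/s5.png',np.hstack([a,b]))
E
```

```text
t 12.07 chute [-234.6   33.1  232.1] F [0.1 0.3 0.7] open 0.0452
move cm [23.36  0.05 16.81] rot deg [0.06 0.01 0.15]
```

View pics/s5.png

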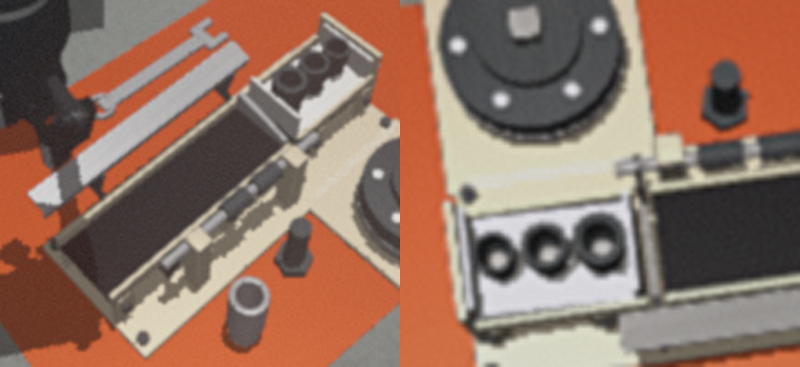

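The rack is against the end stop at right-half (465,265), with all three sockets standing. The gate is up behind it at (650,245), the bar is raised and the bystanders are in place. I'm handing in.

```bash
python3 -c "
from workcell import *
print(finish_job())"
```

```text
the job is handed in; nothing more can be done
None
```

The rack is home against the end stop, the gate has sprung up behind it, the sockets are standing and the bystanders haven't moved; I handed the job in at about 12 s and no verdict came back.

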